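# Set a stop arm one hole farther out and hold its lock pin home

## Task

Two stop arms are fixed to the bench, each a holed tube with a sliding steel sleeve that is locked by a spring plunger with a round black knob on top. The arm whose sleeve stands nearer its grey foot block is one hole short: pull its plunger up by the knob, slide the sleeve one hole outward (away from the foot) and let the pin drop fully home there, gripping the brittle plastic knob only lightly (about 30 N, never 60). Finish while still holding that knob in the gripper with the pin fully home; leave the other arm and the things lying about alone.

Things in the scene. Friction and masses are not known exactly. Their poses are not given: they have to be found in the camera images.
- rail: the stop arm to set: fixed square aluminium tube, 30 wide, along this body's x, top face 60 above the bench. Origin on the bench below the hole the pin starts in; +x outward, away from the grey foot block (60 x 70, 74 high, x = -160 to -100); +z up. Five 13 mm holes along its top at x = -40, 0, 40, 80, 120; end plate at x = 180
- rail_next (a point): centre of the mouth of the next hole outward, where the pin must go: 40 outward of the starting hole, on the tube's top face, 60 above the bench
- rail_top (a point): middle of the steel sleeve's top face, 65 above the bench, moves with the sleeve. The sleeve is 56 long, 40 wide, with two flat stop wings at its outer end (106 over both, top 65 above the bench). The plunger stands at its middle in a brass boss, 22 wide, up to 75 above the bench
- rail_sleeve (a joint): travel in m of the sleeve along the tube, + outward; 0 = pin in the starting hole (starts with up to 1 mm play), 0.040 = pin over the next hole. Slides stiffly (about 2.5 N dry friction plus 12 N per m/s) and stays where it is left; end stops at -0.046 and 0.086
- rail_plunger (a joint): lift in m of the lock plunger, 0 = pin fully home, 0.016 = end of travel. A spring pushes it down: 6 N at 0, about 10 N at 0.012. The pin is 10 wide with a round tip; it needs a lift over 0.010 to clear the tube (0.0135 is a good pull). Let down between holes it rides on the tube and snaps into the next hole reached
- rail_knob (a point): centre of the plunger's round black knob: 26 in diameter, 26 tall, axis upright, 91 above the bench with the pin home (from 78 to 104); rises with the plunger, travels with the sleeve. Grip it from above, from any side. Brittle: grip it with about 30 N; force of the fingers on it, both pads added, must stay under 120 N
- mate: the other stop arm, already set right, not to be disturbed: same tube, foot, sleeve and knob. Origin on the bench below its pin, +x outward; foot block from x = -200 to -140, end plate at x = 140
- mate_sleeve (a joint): travel in m of the other arm's sleeve, 0 = as set, to be left there
- mate_plunger (a joint): lift in m of the other arm's plunger, 0 = pin home, to be left there
- socket: bystander: steel wrench socket, upright ring 32 wide and 32 tall, origin centre of its underside
- pen: bystander: metal marker pen, lying, 110 long, 14 thick, along its x, origin below its middle
- flower: bystander: flat cut sheet-metal flower, 72 wide, 4 thick, origin centre of its underside
- strip: bystander: sheet-metal strip 200 x 60 x 4, origin centre of its underside
- offcut: bystander: wood block 90 x 50 x 20, origin centre of its underside
- tape: bystander: roll of masking tape lying flat, 90 wide, 25 tall, origin centre of its underside
- snips: bystander: hand snips with yellow handles, 200 long, 16 tall, lying, origin near the pivot, jaws to its +x

How it is judged (in metres and radians):
On the way, in this order (a step that is already met when the one before it is completed fails the run):
1. the plunger is pulled clear of the starting hole by its knob (value of joint rail_plunger above 0.0095 m and value of joint rail_sleeve between -0.006 and 0.006 m and contact force between the fingers and rail_plunger above 4 N), for 0.05 s.
2. the sleeve stands at the next hole outward with the pin fully home (value of joint rail_sleeve between 0.037 and 0.043 m and value of joint rail_plunger below 0.0025 m), for 0.2 s.
At the end, for the whole second after the job is handed in: the sleeve stands at the next hole outward (within 3 mm), the pin is home (lift under 2.5 mm), the fingers still hold the knob (contact force over 4 N), and the other arm is as it was (within 4 mm) (all of step 2 and contact force between the fingers and rail_plunger above 4 N and value of joint mate_sleeve between -0.004 and 0.004 m and value of joint mate_plunger below 0.004 m); the arm keeps its last pose, push and grip.
It fails at once if the brittle knob is squeezed or pushed too hard (contact force of the fingers on it over 120 N, both pads added) (contact force between the fingers and rail_plunger above 120 N).
It fails at once if the other arm's sleeve is moved or its plunger pulled (value of joint any of mate_sleeve, mate_plunger above 0.006 m or value of joint mate_sleeve below -0.006 m).
It fails at once if a bystander is displaced by more than 30 mm (distance of any of socket, pen, flower, strip, offcut, tape, snips from where it was at the start of the episode above 0.03 m).
It also fails if it takes over 35 s, if anything falls off the work surface, if the arm or the gripper's body presses on something with over 40 N, if the wrist force passes 120 N, or if a joint passes its speed limit or range.

## Robot

A 6-joint arm with a two-finger parallel gripper is mounted at the origin on the work surface. World frame = base frame: x ahead of the robot, y to its left, z up, the work surface at z = 0. Lengths are in m, angles in degrees, forces in N, time in s.
With the tool pointing down it reaches from about 0.3 to 0.75 m from the base axis. Payload 8.5 kg.
Tool frame: the origin (TCP) lies midway between the tips of the shut fingers; the grasp point (between the pads) lies 19 mm behind it; z points along the fingers, y is the line along which they close (so a half turn about z gives the same grasp; the last joint's range is limited). The gripper opens to 85 mm and grips with 20 to 120 N. Pads are 22 mm wide; open, the fingers measure 114 mm over their backs; the gripper's body (76 mm by 85 mm) begins 54 mm behind the grasp point. The pads swing forward as they close: fully open they stand 13 mm farther back than shut.
Start: joints at [-85.331, 21.807, 74.336, -0, 83.858, -12.336], TCP at [0.161, -0.526, 0.231] pointing down, gripper open.
Joint ranges: [-178.18, 178.18], [-50.72, 133.34], [12.68, 142.11], [-81.47, 261.47], [9.98, 163.14], [-165.26, 165.26]. Speed limits (degrees/s): [136.94, 136.94, 180, 180, 180, 180].

## Interface

Orientations are given as a 3x3 rotation matrix whose columns are the frame's x, y, z axes.
In Python, from rig import monitor, optics, close_job, models gives the robot as it stands.
- The arm moves only by the tool step_arm, never from a script. Its arguments are lists of equal length, an entry for each row: "fingers": the closure, from -1 (fully open) to 1 (shut); "travel": the shift along the tool's x, y, z scaled (see below), a list of three; "twist": the turn about the tool's z scaled (see below). In form: {"fingers": [fingers, ...], "travel": [[tx, ty, tz], ...], "twist": [twist, ...]}. A call has 1 to 10 rows; each row shifts and turns the commanded pose from where the row before left it, along the tool's axes as they then stand; what a row does not reach is not made up. The controller multiplies each number of a shift by 100 mm and each number of a turn by pi rad. A row lasts 1/8 s, in which the tool goes at most 62.5 mm and 10.7 degrees, less where a joint would pass 70% of its speed; a pose out of reach is approached as far as the arm can. A call with a number of a shift or a turn outside -1 to 1 is refused whole. A call with a gripper value outside its range is refused whole. The fingers move at their own pace and stop on an object; "force" is the grip in N (left out, the last holds). Time passes only in rows, so rows that do not move let the fingers close. It gives the time, the measured TCP pose, the force, the opening and the grip force at its end, in the units of the state.
- monitor.observe(): the state, without advancing time (a new reading comes with each control period).
- optics.get_image(name): name is "scene" or "top" or "wrist"; returns (picture, depth): 400x640x3 uint8, blue, green, red; 400x640 float32, m along the optical axis (not along the pixel's ray), 0 where there is no reading.
- optics.get_calibration(name): a dict with "vertical_fov" (degrees; the focal length in pixels is half the picture's height over the tangent of half this angle, whatever the lens; pixels are square), "cx", "cy" (the principal point, pixels), "world_from_camera" (4x4, takes a point from camera to world coordinates). Camera axes: x right, y up, looking along -z (the intrinsics and any distortion apply to the point x, -y, -z); pixel columns grow to the right and rows downward; lengths in m; the calibration is good to about 2 mm. A picture is of the moment at which its call begins: read the wrist's pose just before it. get_calibration takes no time and is no camera call; for the wrist camera it gives the pose at the moment of the call.
- close_job(): hands the job in; it is judged then, once.
Trained networks look in the newest picture that a camera, given by its name, has taken for a name from the list of things; names that differ only in an ending like _2 or _b are one class to them, and where a whole thing is asked for, a point or a joint stands for the part that bears it (a point fixed in the world has none). Each returns a list of dicts, best first, with "confidence" (0 to 1); they miss things now and then, are a little off and sometimes report something else, mostly with a low value. They report only what shows in the picture. A call takes as long as a camera call.
- models.trace(camera, query): "mask" (400x640 bool, what is visible of it) and "point" ([column, row] in pixels, amid what is visible of it).
- models.landmark_of(camera, query): "point" ([column, row] in pixels: a listed point, or the origin of a listed thing).
The state is a dict: "time_s": time; "q": joint angles; "qvel": joint speeds; "joint_efforts": joint torques, N m; "position": TCP position; "tool_rot": TCP orientation; "ft_force": force on the tool from outside, world axes, zero at the start; "wrist_torque": the same for the moment, N m; "grip_width": finger opening in m; "gripper_force": force on a finger pad.
Only numpy, scipy, OpenCV 4.12 (cv2) and the standard library are available. Lean on these libraries where they do the work, as an engineer would, in place of code of your own. Each camera call takes 0.05 s, during which the arm holds its last target. There are 200 camera calls.

## Working session

There is one attempt and no reset: what is moved stays moved. The work goes in short steps, Python scripts to look and compute and a tool call to move; the robot and the scene stay as the last step left them, time stands still between calls to the robot, and variables do not carry over. Pictures are saved under pics/ and viewed, at most 10 in all, crops included, and the job is handed in when it is done.

Besides the shell and the picture viewer there is one more tool, called after ">>>" as name(argument=value, ...), one argument or row to a line, values as JSON. step_arm: Moves the arm, as the interface text tells. Its arguments: {"type":"object","properties":{"fingers":{"type":"array","items":{"type":"number"}},"travel":{"type":"array","items":{"type":"array","items":{"type":"number"}}},"twist":{"type":"array","items":{"type":"number"}},"force":{"type":"number"}},"required":["fingers","travel","twist"]}

```bash
mkdir -p pics; cat > h.py <<'E'
import numpy as np, cv2
from rig import monitor, optics, close_job, models
def world(cam,pts,depth=None,z=None,cal=None):
    c=cal or optics.get_calibration(cam); f=200/np.tan(np.radians(c["vertical_fov"]/2)); T=np.array(c["world_from_camera"])
    out=[]
    for u,v in pts:
        r=np.array([(u-c["cx"])/f,-(v-c["cy"])/f,-1])
        d=T[:3,:3]@r
        s=(z-T[2,3])/d[2] if z is not None else depth[int(round(v)),int(round(u))]
        out.append(T[:3,3]+s*d)
    return np.array(out)
E
python3 - <<'E'
from h import *
c=optics.get_calibration("top"); print({k:v for k,v in c.items()})
for cam in("scene","top"):
    im,d=optics.get_image(cam); cv2.imwrite(f"pics/{cam}0.png",im)
    for q,z in(("rail_knob",.091),("rail_top",.065),("rail_next",.06),("rail",0),("mate",0)):
        for r in models.landmark_of(cam,q)[:3]: print(cam,q,r["confidence"],np.round(r["point"],1),world(cam,[r["point"]],z=z).round(4))
E
```

```text
{'vertical_fov': 42.000336641045664, 'cx': 319.9164303667336, 'cy': 203.82373392968367, 'world_from_camera': array([[ 0.00264288,  0.99649477, -0.08361328,  0.44054624],
       [-0.99995771,  0.00189703, -0.00899851, -0.00376615],
       [-0.00880835,  0.08363352,  0.99645765,  1.50049258],
       [ 0.        ,  0.        ,  0.        ,  1.        ]])}
scene rail_knob 0.69 [260.7 179.4] [[ 0.5664 -0.2098  0.091 ]]
scene rail_knob 0.5 [261.5 186.6] [[ 0.589  -0.1866  0.091 ]]
scene rail_top 0.56 [259.  188.8] [[ 0.5787 -0.2091  0.065 ]]
scene rail 0.73 [265.2 201.8] [[ 0.5602 -0.2107  0.    ]]
scene mate 0.65 [378.8 272.3] [[0.5963 0.1932 0.    ]]
scene mate 0.63 [263.3 177.8] [[ 0.4758 -0.2927  0.    ]]
top rail_knob 0.61 [322.1 142.4] [[0.7278 0.0034 0.091 ]]
top rail_knob 0.52 [402.5 199.3] [[ 0.5716 -0.2151  0.091 ]]
top rail_top 0.94 [398.5 199.3] [[ 0.574  -0.2079  0.065 ]]
top rail_next 0.74 [396.6 188.7] [[ 0.604  -0.2037  0.06  ]]
top rail 0.67 [395.9 202.7] [[ 0.5701 -0.2096  0.    ]]
top rail 0.53 [324.7 182.4] [[ 0.6288 -0.0039  0.    ]]
top mate 0.87 [256.7 195.7] [[0.5897 0.193  0.    ]]
top mate 0.71 [404.5 199.5] [[ 0.5794 -0.2345  0.    ]]
```

View pics/top0.png

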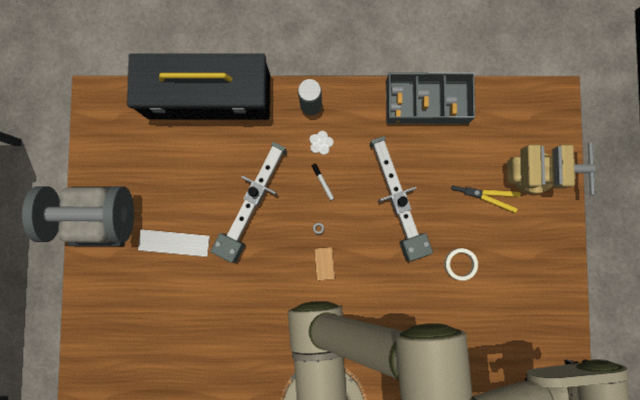

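View pics/scene0.png

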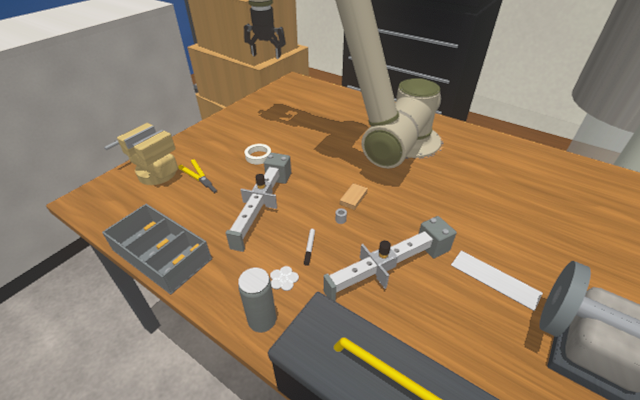

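The right-hand arm is the one to set. Its knob is at (403,201) and its foot at (417,247), about 48 px apart. On the left arm they are at (254,192) and (228,248), about 62 px. The strip, pen and socket are well clear of it.

```bash
python3 - <<'E'
from h import *
im,d=optics.get_image("top"); c=optics.get_calibration("top")
# points on tube top face by depth: rows/cols in region of right arm
v,u=np.mgrid[130:265,365:440]
P=world("top",np.c_[u.ravel(),v.ravel()],depth=d,cal=c)
m=(P[:,2]>.052)&(P[:,2]<.068)
Q=P[m]; print(len(Q))
vx,vy,x0,y0=cv2.fitLine(Q[:,:2].astype(np.float32),cv2.DIST_HUBER,0,.01,.01).ravel(); a=np.array([vx,vy])*np.sign(vx)
print("axis",a,np.degrees(np.arctan2(a[1],a[0])),x0,y0)
k=P[P[:,2]>.085]; print("knob",len(k),k.mean(0).round(4),k.min(0).round(4),k.max(0).round(4))
n=np.array([-a[1],a[0]]); print("knob off axis",(k.mean(0)[:2]-[x0,y0])@n)
s=monitor.observe(); print(s["position"],np.round(s["tool_rot"],3),s["ft_force"])
R=np.array(s["tool_rot"]); dp=np.r_[k.mean(0)[:2],.2]-s["position"]; print("tool shift mm",R.T@dp*1000)
y=R[:2,1]; print("tool y angle",np.degrees(np.arctan2(y[1],y[0])))
w=optics.get_calibration("wrist");print(R.T@(np.array(w["world_from_camera"])[:3,3]-s["position"]), w["vertical_fov"])
E
```

```text
1105
axis [0.94814247 0.3178457 ] 18.532692 0.6068583 -0.19717874
knob 131 [ 0.5197 -0.1475  0.5507] [ 0.4212 -0.2808  0.0851] [ 0.5793 -0.0038  1.5005]
knob off axis 0.07475838879842331
[ 0.16086147 -0.52592706  0.23132421] [[ 0.956  0.292  0.   ]
 [ 0.292 -0.956  0.   ]
 [ 0.     0.    -1.   ]] [ 0.76993935  0.26498897 -0.62389696]
tool shift mm [ 453.83215229 -256.88836794   31.33391997]
tool y angle -72.9946447786278
[ 0.07231261  0.00039278 -0.14295174] 60.78790282599112
```

>>> step_arm(
  fingers=[-1,-1,-1,-1,-1,-1,-1,-1,-1,-1],
  travel=[
    [0.48,-0.18,0],
    [0.48,-0.18,0],
    [0.48,-0.18,0],
    [0.48,-0.18,0],
    [0.48,-0.18,0],
    [0.48,-0.18,0],
    [0.48,-0.18,0],
    [0.48,-0.18,0],
    [0.48,-0.18,0],
    [0.48,-0.18,0],
  ],
  twist=[0,0,0,0,0,0,0,0,0,0],
  force=30,
)

```text
time_s: 1.9
position: [0.5685, -0.2122, 0.2314]
tool_rot: [[0.956, 0.292, 0.0], [0.292, -0.956, -0.0], [0.0, 0.0, -1.0]]
ft_force: [0.5, -0.6, 0.9]
grip_width: 0.0851
gripper_force: 0.0
```

>>> step_arm(
  fingers=[-1,-1,-1,-1,-1,-1,-1,-1,-1,-1],
  travel=[
    [0,0,0],
    [0,0,0],
    [0,0,0],
    [0,0,0],
    [0,0,0],
    [0,0,0],
    [0,0,0],
    [0,0,0],
    [0,0,0],
    [0,0,0],
  ],
  twist=[-0.0565,-0.0565,-0.0565,-0.0565,-0.0565,-0.0565,-0.0565,-0.0565,-0.0565,0],
)

```text
time_s: 3.15
position: [0.5672, -0.2135, 0.2313]
tool_rot: [[-0.316, 0.949, -0.0], [0.949, 0.316, 0.0], [0.0, -0.0, -1.0]]
ft_force: [-0.6, -0.0, -0.1]
grip_width: 0.0857
gripper_force: 0.0
```

```bash
cat > m.py <<'E'
from h import *
import sys
s=monitor.observe(); R=np.array(s["tool_rot"]); p=np.array(s["position"])
c=optics.get_calibration("wrist"); im,d=optics.get_image("wrist"); cv2.imwrite(f"pics/{sys.argv[1]}.png",im)
print("t",s["time_s"],"tcp",p.round(4),"y angle",np.degrees(np.arctan2(R[1,1],R[0,1])).round(2),"ft",np.round(s["ft_force"],1))
for q,z in(("rail_knob",.091),("rail_top",.065),("rail_next",.06)):
    for r in models.landmark_of("wrist",q)[:2]: print(q,r["confidence"],np.round(r["point"],1),world("wrist",[r["point"]],z=z,cal=c).round(4))
v,u=np.mgrid[0:400:2,0:640:2]; uv=np.c_[u.ravel(),v.ravel()]
P=world("wrist",uv,depth=d,cal=c); ok=d[uv[:,1],uv[:,0]]>0
near=np.hypot(P[:,0]-.57,P[:,1]+.21)<.15
Q=P[ok&near&(P[:,2]>.056)&(P[:,2]<.0625)]
vx,vy,x0,y0=cv2.fitLine(Q[:,:2].astype(np.float32),cv2.DIST_HUBER,0,.01,.01).ravel()
print("tube",len(Q),np.degrees(np.arctan2(vy,vx)),x0,y0)
t=models.trace("wrist","rail_knob")
if t:
    k=P[ok&(P[:,2]>.08)&(P[:,2]<.12)&(np.hypot(P[:,0]-.57,P[:,1]+.21)<.04)]
    print("knob pts",len(k),k.min(0).round(4),k.max(0).round(4))
    kt=k[k[:,2]>k[:,2].max()-.003]; print("top face centre",cv2.minEnclosingCircle(kt[:,:2].astype(np.float32)),kt.mean(0).round(4))
E
python3 m.py w1
```

```text
t 3.15 tcp [ 0.5672 -0.2135  0.2313] y angle 18.44 ft [-0.6 -0.  -0.1]
rail_knob 0.8 [318.7 195.1] [[ 0.5693 -0.2158  0.091 ]]
rail_top 0.64 [317.1 188.8] [[ 0.5683 -0.217   0.065 ]]
rail_next 0.71 [361.8 183.1] [[ 0.6069 -0.1997  0.06  ]]
tube 1550 19.389015 0.59615785 -0.20278327
knob pts 220 [ 0.5569 -0.2245  0.0806] [ 0.5821 -0.2     0.1061]
top face centre ((0.5697382092475891, -0.21246938407421112), 0.012689526192843914) [ 0.5697 -0.2123  0.1043]
```

View pics/w1.png

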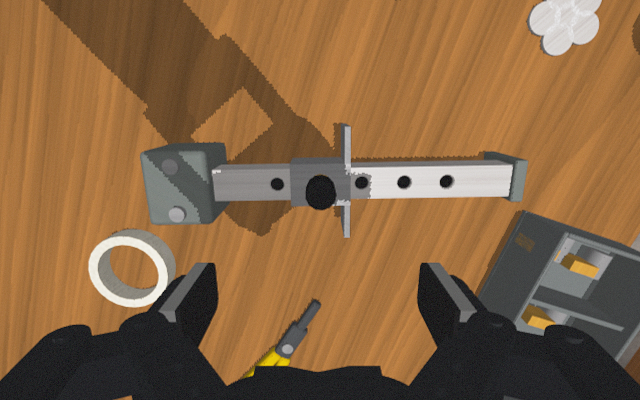

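The wrist view shows the knob at (320,192), with holes at (277,184), (362,183), (404,182) and (447,181). The rail runs about 1° off the tool's y axis, and the knob centre is about (0.5697, −0.2125), which lies on the tube axis.

>>> step_arm(
  fingers=[-1,-1,-1,-1,-1,-1],
  travel=[
    [0,0.026,0],
    [0,0,0.5],
    [0,0,0.5],
    [0,0,0.38],
    [0,0,0.2],
    [0,0,0],
  ],
  twist=[-0.0053,0,0,0,0,0],
  force=30,
)

```text
time_s: 4.15
position: [0.5692, -0.2122, 0.0721]
tool_rot: [[-0.334, 0.943, -0.003], [0.943, 0.334, 0.002], [0.002, -0.002, -1.0]]
ft_force: [-0.1, -0.8, 0.7]
grip_width: 0.0851
gripper_force: 0.0
```

```bash
python3 m.py w2
```

```text
t 4.15 tcp [ 0.5692 -0.2122  0.0721] y angle 19.48 ft [-0.1 -0.8  0.7]
rail_knob 0.96 [316.5 291.3] [[ 0.5695 -0.2139  0.091 ]]
rail_top 0.56 [318.4 259.6] [[ 0.5697 -0.2119  0.065 ]]
rail_next 0.84 [396.9 256.6] [[ 0.6066 -0.1997  0.06  ]]
tube 5497 18.337324 0.594186 -0.20088273
knob pts 1153 [ 0.5567 -0.2253  0.0802] [ 0.5825 -0.1995  0.1058]
top face centre ((0.5693562626838684, -0.21235604584217072), 0.013045255094766617) [ 0.5694 -0.2118  0.1042]
```

View pics/w2.png

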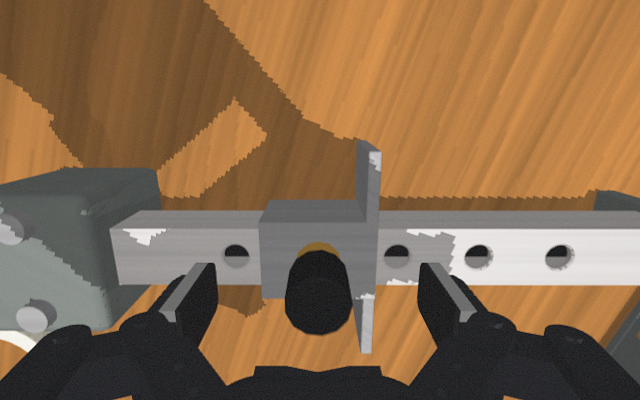

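The knob at (318,290) sits midway between the pads. The holes are all on row 255, so the tool y axis is parallel to the rail. I'll close at 30 N.

>>> step_arm(
  fingers=[-0.2,0.2,1,1,1,1,1],
  travel=[
    [0,0,0],
    [0,0,0],
    [0,0,0],
    [0,0,0],
    [0,0,0],
    [0,0,0],
    [0,0,0],
  ],
  twist=[0,0,0,0,0,0,0],
  force=30,
)

```text
time_s: 5.28
position: [0.5697, -0.2126, 0.0735]
tool_rot: [[-0.334, 0.943, 0.0], [0.943, 0.334, -0.0], [-0.0, 0.0, -1.0]]
ft_force: [-2.0, 0.2, 3.4]
grip_width: 0.025
gripper_force: 29.4
```

>>> step_arm(
  fingers=[1,1,1,1,1],
  travel=[
    [0,0,-0.04],
    [0,0,-0.05],
    [0,0,-0.045],
    [0,0,0],
    [0,0,0],
  ],
  twist=[0,0,0,0,0],
)

```text
time_s: 5.9
position: [0.5695, -0.2125, 0.0864]
tool_rot: [[-0.334, 0.943, -0.001], [0.943, 0.334, 0.0], [0.0, -0.0, -1.0]]
ft_force: [2.1, -2.7, -11.4]
grip_width: 0.0251
gripper_force: 30.1
```

```bash
python3 m.py w3
```

```text
t 5.9 tcp [ 0.5695 -0.2125  0.0864] y angle 19.49 ft [  2.1  -2.7 -11.4]
rail_knob 0.95 [314.7 287.3] [[ 0.5711 -0.2206  0.091 ]]
rail_top 0.87 [313.9 248. ] [[ 0.5679 -0.2132  0.065 ]]
rail_next 0.57 [391.7 244.1] [[ 0.6072 -0.1993  0.06  ]]
tube 4959 18.802988 0.5932632 -0.20232691
knob pts 1712 [ 0.5428 -0.2276  0.0869] [ 0.5921 -0.196   0.12  ]
top face centre ((0.5673509836196899, -0.20603695511817932), 0.02578534372150898) [ 0.5691 -0.2112  0.1176]
```

View pics/w3.png

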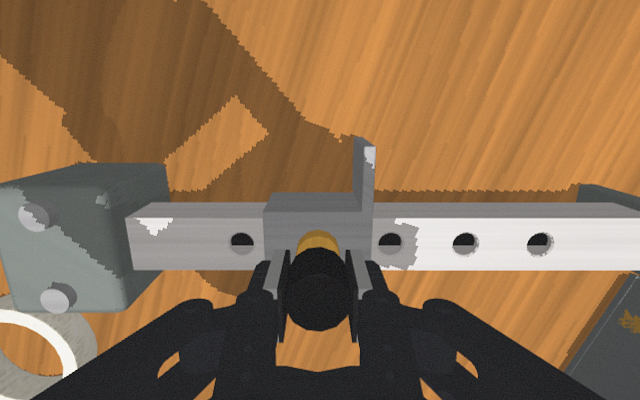

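The knob is held with its top at 0.1176, so the lift is about 13 mm, and the vertical force of −11 N matches the spring. I'll slide the sleeve 40 mm along tool +y.

>>> step_arm(
  fingers=[1,1,1,1,1,1,1,1,1],
  travel=[
    [0,0.04,0],
    [0,0.06,0],
    [0,0.06,0],
    [0,0.06,0],
    [0,0.06,0],
    [0,0.06,0],
    [0,0.06,0],
    [0,0,0],
    [0,0,0],
  ],
  twist=[0,0,0,0,0,0,0,0,0],
)

```text
time_s: 7.28
position: [0.6081, -0.199, 0.0871]
tool_rot: [[-0.334, 0.943, 0.002], [0.943, 0.334, 0.0], [-0.0, 0.002, -1.0]]
ft_force: [2.5, -0.4, -10.6]
grip_width: 0.0254
gripper_force: 30.2
```

```bash
python3 m.py w4; python3 -c "
from h import *
s=monitor.observe();p=np.array(s['position']);print('moved',(p[:2]-[.5695,-.2125])@[.943,.334])"
```

```text
t 7.275 tcp [ 0.6081 -0.199   0.0871] y angle 19.5 ft [  2.5  -0.4 -10.6]
rail_top 0.9 [312.7 249.1] [[ 0.6062 -0.2007  0.065 ]]
rail_next 0.74 [316.5 245. ] [[ 0.608  -0.1999  0.06  ]]
tube 4836 19.313068 0.58168346 -0.20615877
knob pts 827 [ 0.5813 -0.2141  0.0873] [ 0.6099 -0.1873  0.1198]
top face centre ((0.5970691442489624, -0.20203229784965515), 0.015604544430971146) [ 0.6017 -0.1999  0.1178]
moved 0.04035523589763588
```

View pics/w4.png

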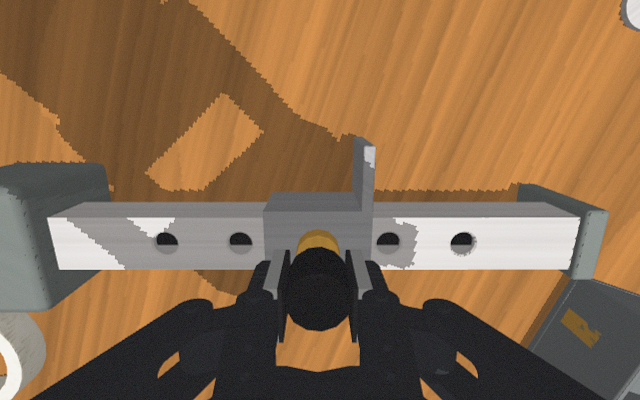

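The knob is still held and the sleeve has moved about 40.4 mm. The neighbouring holes at (240,243) and (387,242) now straddle the boss. I'll lower the pin in stages and watch the force.

>>> step_arm(
  fingers=[1,1,1,1],
  travel=[
    [0,-0.005,0.03],
    [0,0,0.03],
    [0,0,0.02],
    [0,0,0],
  ],
  twist=[0,0,0,0],
)

```text
time_s: 8.02
position: [0.6069, -0.1994, 0.0788]
tool_rot: [[-0.334, 0.943, 0.0], [0.943, 0.334, 0.0], [0.0, 0.0, -1.0]]
ft_force: [2.4, 0.6, -7.9]
grip_width: 0.0249
gripper_force: 30.4
```

The lift is about 5 mm and the force matches the spring, so the pin is in the hole. I'll take it the rest of the way.

>>> step_arm(
  fingers=[1,1,1,1,1],
  travel=[
    [0,0,0.025],
    [0,0,0.02],
    [0,0,0.01],
    [0,0,0],
    [0,0,0],
  ],
  twist=[0,0,0,0,0],
)

```text
time_s: 8.65
position: [0.607, -0.1994, 0.0736]
tool_rot: [[-0.334, 0.943, 0.0], [0.943, 0.334, -0.0], [-0.0, 0.0, -1.0]]
ft_force: [0.8, 0.7, -3.6]
grip_width: 0.0247
gripper_force: 30.9
```

```bash
python3 m.py w5; python3 -c "
from h import *
s=monitor.observe();p=np.array(s['position']);print('moved',(p[:2]-[.5695,-.2125])@[.943,.334],s['gripper_force'])"
```

```text
t 8.65 tcp [ 0.607  -0.1994  0.0736] y angle 19.49 ft [ 0.8  0.7 -3.6]
rail_knob 0.57 [314.5 286.2] [[ 0.6059 -0.2     0.091 ]]
rail_top 0.72 [315.4 260.1] [[ 0.6064 -0.2006  0.065 ]]
rail_next 0.79 [317.2 256.6] [[ 0.6074 -0.2008  0.06  ]]
tube 5576 19.418669 0.58212835 -0.20582235
knob pts 1156 [ 0.5638 -0.2146  0.0804] [ 0.6098 -0.1872  0.12  ]
top face centre ((0.579978346824646, -0.20722509920597076), 0.01688729040324688) [ 0.5822 -0.1994  0.1188]
moved 0.039696585953031716 30.90859830379486
```

View pics/w5.png

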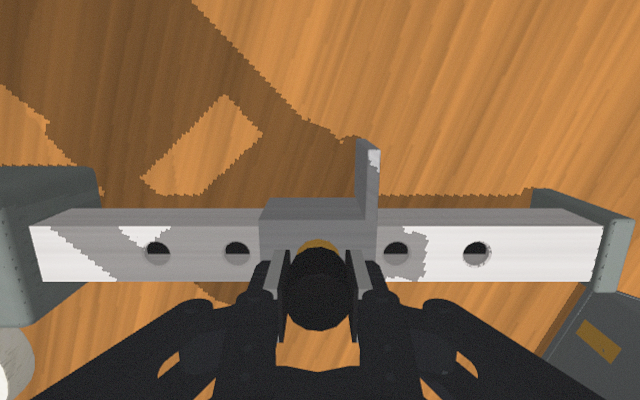

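The sleeve has moved 39.7 mm, with neighbouring holes at (236,252) and (397,252) evenly spaced around it. The pull is below the spring's 6 N, so the pin is seating. I'll press down gently to confirm it is home.

>>> step_arm(
  fingers=[1,1,1,1,1],
  travel=[
    [0,0,0.007],
    [0,0,0.007],
    [0,0,0],
    [0,0,0],
    [0,0,0],
  ],
  twist=[0,0,0,0,0],
)

```text
time_s: 9.52
position: [0.6071, -0.1995, 0.0735]
tool_rot: [[-0.334, 0.943, 0.001], [0.943, 0.334, -0.001], [-0.001, 0.001, -1.0]]
ft_force: [-3.2, 2.3, 7.8]
grip_width: 0.0249
gripper_force: 32.0
```

The tool stayed at z = 0.0735, the same as at the initial home grasp, while the upward force rose to +8 N. The pin is fully home.

```bash
python3 -c "
from h import *
print(close_job())"
```

```text
the job is handed in; nothing more can be done
None
```

I pulled the plunger, slid the sleeve one hole outward (39.7 mm measured) and let the pin drop home. The job is handed in with the knob still held at about 30 N per finger; no verdict came back.

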